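# Set the hot plate under the saucepan to low

### The arm

A 7-joint arm with a two-finger parallel gripper is mounted at the origin on a cart in front of the work surface, level with it; the furniture and walls round the work are solid. World frame = base frame: x ahead of the robot, y to its left, z up, the work surface at z = 0. Lengths are in m, angles in rad, forces in N, time in s.
With the tool pointing down it reaches from about 0.4 to 0.85 m from the base axis. Payload 4.5 kg.
Tool frame: the origin (TCP) lies at the very end of the fingers, on their centre line; the grasp point (between the pads) lies 19 mm behind it; z points along the fingers, y is the line along which they close (so a half turn about z gives the same grasp; the last joint's range is limited). The gripper opens to 88 mm and grips with 3 to 60 N. Pads are 18 mm wide; open, the fingers measure 123 mm over their backs; the gripper's body (75 mm by 187 mm) begins 45 mm behind the grasp point.
Start: joints at [1.171, 0.689, -0.195, 1.565, 0.157, 0.902, -0.215], TCP at [0.263, -0.567, 0.239] pointing down, gripper open.
Joint ranges: [-3.01, 3.01], [-0.46, 2.08], [-1.47, 1.51], [0.13, 2.56], [-1, 4.14], [0.04, 2.09], [-2.66, 2.66]. Speed limits (rad/s): [2.57, 2.57, 3.14, 3.14, 3.14, 3.14, 3.14].

### API

Orientations are given as a unit quaternion [w, x, y, z].
In Python, from station import status, optics, ticket gives the robot as it stands. The module is installed in compiled form; this text tells all that it offers.
- The arm moves only by the shell command python3 -m pendant 'ROWS' [OPENING] [FORCE]. ROWS is text: rows parted by semicolons, each of 4 numbers parted by spaces: the shift along the tool's x, y, z in cm, then the turn about the tool's z in degrees. In form: dx dy dz twist; .... A call has 1 to 20 rows; each row shifts and turns the commanded pose from where the row before left it, along the tool's axes as they then stand; what a row does not reach is not made up. A row lasts 1/12 s, in which the tool goes at most 41.7 mm and 7.16 degrees, less where a joint would pass 70% of its speed; a pose out of reach is approached as far as the arm can. A call with a gripper value outside its range is refused whole. OPENING is the finger opening in cm, from 0 to 8.81, set as the call begins (- or left out, the last holds). The fingers move at their own pace and stop on an object; FORCE is the grip in N (left out, the last holds). Time passes only in rows, so rows that do not move let the fingers close. It gives the time, the measured TCP pose, the force, the opening and the grip force at its end, in the units of the state.
- status.state(): the state, without advancing time (a new reading comes with each control period).
- optics.read_camera(name): name is "scene" or "top" or "wrist"; returns a dict with "img" (480x640x3 uint8, blue, green, red), "camera_matrix" (3x3 intrinsics, pixels), "k1" (the pictures are not rectified: a ray, as slopes to the right and down, at radius r is drawn at 1 + k1 r^2 times it, then the intrinsics apply), "rvec" (rotation vector, rad) and "tvec" (3), from world to camera coordinates, as OpenCV has them. Camera axes: x right, y down, z forward; pixel columns grow to the right and rows downward; lengths in m; the calibration is good to about 2 mm. A picture is of the moment at which its call begins. There is no depth.
- ticket.hand_in(): hands the job in; it is judged then, once.
The state is a dict: "clock": time; "qpos": joint angles; "qvel": joint speeds; "joint_torque": joint torques, N m; "ee_pos": TCP position; "eef_rot": TCP orientation; "contact_force": force on the tool from outside, world axes, zero at the start; "wrist_torque": the same for the moment, N m; "width": finger opening in m; "finger_force": force on a finger pad.
Only numpy, scipy, OpenCV 4.12 (cv2) and the standard library are available. Lean on these libraries where they do the work, as an engineer would, in place of code of your own. Each camera call takes 0.05 s, during which the arm holds its last target. There are 200 camera calls.

### The job

Switch on the hot plate that the saucepan stands on: press a fingertip on the flat face of the dial in front of that plate and turn it clockwise one click, from off until it clicks into low, never past low, then let go. Do not grasp or lift anything, and leave the other plate's dial, the pan, the plate cover and the things round about as they are.

Things in the scene. Friction and masses are not known exactly. Their poses are not given: they have to be found in the camera images.
- hob: double table hob, white with a steel top, 340 mm deep (x), 540 mm wide (y), flat top 55 mm above the worktop; fixed. Origin: middle of its underside on the worktop; x to the back, y to the left. Two round hot plates side by side at the back, two flat dials on the front strip, each in front of its own plate
- saucepan_bowl (a point): centre of the underside of the saucepan's bowl; the metal pan, bowl 190 mm across and 99 mm high, stands within about 20 mm of the middle of one of the two hot plates, the left or the right one; wooden handle reaches to 265 mm from this point, up to 130 mm above its underside, towards the back right
- plate_cover_middle (a point): centre of the underside of a round flat metal plate cover, 190 mm across, 16 mm high with a small 22 mm knob to 29 mm, lying on the other hot plate
- dial_left (a joint): angle (rad) of the left dial: 0 off, 0.70 low, 1.40 high, growing clockwise seen from above. These are sprung detents: left free the dial snaps to the nearest (humps at about 0.35 and 1.05); end stops at -0.2 and 1.6. Passing a hump takes about 0.03 N m. Starts at off. Dark flat disc 84 mm across, vertical axis, pale pointer line; the knurling is fine, so a fingertip holds by friction only
- dial_right (a joint): angle (rad) of the right dial: 0 off, 0.70 low, 1.40 high, growing clockwise seen from above. These are sprung detents: left free the dial snaps to the nearest (humps at about 0.35 and 1.05); end stops at -0.2 and 1.6. Passing a hump takes about 0.03 N m. Starts at off. Dark flat disc 84 mm across, vertical axis, pale pointer line; the knurling is fine, so a fingertip holds by friction only
- dial_left_centre (a point): middle of the left dial's flat top face, on its axis, 122 mm in front of the hob's centre and 130 mm to the left; 61 mm above the worktop, only 6 mm proud of the hob, no side to pinch. It sinks under a finger: yields from about 1.4 N, 1.2 N per mm, stop 5 mm lower (7.5 N). 4 to 7 N pressed 20 to 25 mm off the axis drags it round
- dial_right_centre (a point): middle of the right dial's flat top face, on its axis, 122 mm in front of the hob's centre and 130 mm to the right; 61 mm above the worktop, only 6 mm proud of the hob, no side to pinch. It sinks under a finger: yields from about 1.4 N, 1.2 N per mm, stop 5 mm lower (7.5 N). 4 to 7 N pressed 20 to 25 mm off the axis drags it round
- dial_left_pointer (a point): outer end of the pale pointer line on the left dial, 40 mm from its axis. Off: 40 degrees left of straight back (hob +x), at a small open ring marked on the hob; low: straight back, at a short bar; high: 40 degrees right, at a long bar
- plate_left (a point): middle of the top of the left hot plate, dark, 180 mm across, 63 mm above the worktop, 70 mm behind and 130 mm left of the hob's centre; the left dial, 192 mm in front of it, belongs to it
- dial_right_pointer (a point): outer end of the pale pointer line on the right dial, 40 mm from its axis. Off: 40 degrees left of straight back (hob +x), at a small open ring marked on the hob; low: straight back, at a short bar; high: 40 degrees right, at a long bar
- plate_right (a point): middle of the top of the right hot plate, dark, 180 mm across, 63 mm above the worktop, 70 mm behind and 130 mm right of the hob's centre; the right dial, 192 mm in front of it, belongs to it
- mill: salt mill, 44 mm across, 90 mm high, standing on the worktop right of the hob; origin: middle of its underside; loose bystander
- spice_jar: spice jar, 41 mm across, 105 mm high, standing on the worktop right of the hob; origin: middle of its underside; loose bystander
- garlic: garlic bulb, about 60 mm, on the worktop right of the hob; origin: middle of its underside; loose bystander
- mug: small cup, 60 mm across, 50 mm high, on the worktop left of the hob; origin: middle of its underside; loose bystander
- teaspoon: teaspoon, 137 mm long, lying on the front strip of the hob between the two dials, about 60 to 65 mm from each dial's axis to its nearer end; origin: middle of its underside; loose bystander
There are look-alikes about, which are no part of the job. There is more than one size of the part that bears plate_cover_middle; the job needs the larger.

How it is judged:
At the end, for the whole second after the job is handed in: the dial in front of the saucepan's plate rests in the low detent (0.70 rad, within 0.12), the other dial still at off (0, within 0.15), both still; the saucepan and the plate cover still stand on their plates (within 50 mm of the middles) (((y of saucepan_bowl in the frame of hob above 0 m and value of joint dial_left between 0.58 and 0.82 rad and value of joint dial_right between -0.15 and 0.15 rad and horizontal distance between saucepan_bowl and plate_left below 0.05 m and horizontal distance between plate_cover_middle and plate_right below 0.05 m) or (y of saucepan_bowl in the frame of hob below 0 m and value of joint dial_right between 0.58 and 0.82 rad and value of joint dial_left between -0.15 and 0.15 rad and horizontal distance between saucepan_bowl and plate_right below 0.05 m and horizontal distance between plate_cover_middle and plate_left below 0.05 m)) and velocity of joint dial_left between -0.2 and 0.2 rad/s and velocity of joint dial_right between -0.2 and 0.2 rad/s); the robot touches nothing.
It fails at once if the saucepan's dial is turned past low towards high ((y of saucepan_bowl in the frame of hob above 0 m and value of joint dial_left above 1.1 rad) or (y of saucepan_bowl in the frame of hob below 0 m and value of joint dial_right above 1.1 rad)).
It fails at once if the dial of the other hot plate is turned ((y of saucepan_bowl in the frame of hob above 0 m and value of joint dial_right above 0.35 rad) or (y of saucepan_bowl in the frame of hob below 0 m and value of joint dial_left above 0.35 rad)).
It fails at once if the saucepan or the plate cover is lifted or shifted by more than 25 mm (distance of any of saucepan_bowl, plate_cover_middle from where it was at the start of the episode above 0.025 m).
It fails at once if the teaspoon, cup, mill, spice jar or garlic is lifted or shifted by more than 30 mm (distance of any of mill, spice_jar, garlic, mug, teaspoon from where it was at the start of the episode above 0.03 m).
It also fails if it takes over 32 s, if anything falls off the work surface, if the arm or the gripper's body presses on something with over 40 N, if the wrist force passes 120 N, or if a joint passes its speed limit or range.

## Working session

There is one attempt and no reset: what is moved stays moved. The work goes in short steps, Python scripts to look and compute and a shell command to move; the robot and the scene stay as the last step left them, time stands still between calls to the robot, and variables do not carry over. Pictures are saved under pics/ and viewed, at most 10 in all, crops included, and the job is handed in when it is done.

```bash
mkdir -p pics
python3 - <<'E'
from station import status, optics
import cv2
s=status.state(); print({k:s[k] for k in("clock","ee_pos","eef_rot","contact_force","width")})
for n in("top","scene"):
    c=optics.read_camera(n); cv2.imwrite(f"pics/{n}0.png",c["img"]); print(n,c["k1"],c["rvec"],c["tvec"],c["camera_matrix"])
E
```

```text
{'clock': 0.0, 'ee_pos': array([ 0.26240052, -0.56656231,  0.23789757]), 'eef_rot': array([-8.83999699e-04,  9.76561704e-01,  2.15235666e-01, -2.53340650e-04]), 'contact_force': array([ 0.70716986,  0.1077263 , -0.25088053]), 'width': 0.08826725871893981}
top -0.10576905065853096 [ 2.20218324 -2.1488033   0.10709493] [0.10986474 0.54390406 1.20105039] [[440.20961327   0.         322.88628627]
 [  0.         440.20961327 239.87304413]
 [  0.           0.           1.        ]]
scene -0.20296031928656535 [ 1.77679862 -1.12251137  0.67838245] [-0.16571639  0.29438792  1.55273128] [[617.90895277   0.         328.67159878]
 [  0.         617.90895277 235.64919432]
 [  0.           0.           1.        ]]
```

View pics/top0.png

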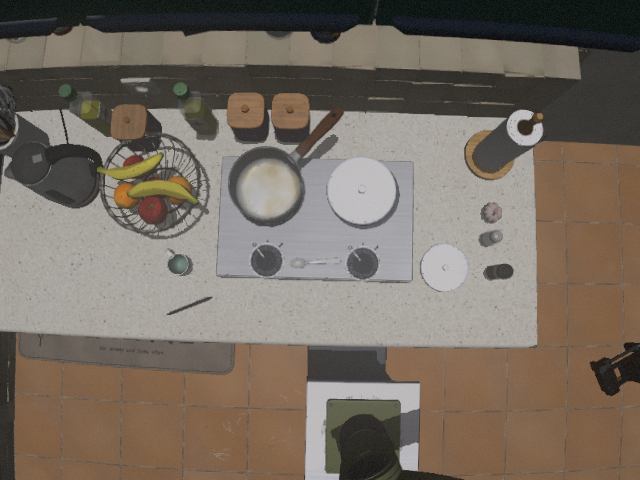

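View pics/scene0.png

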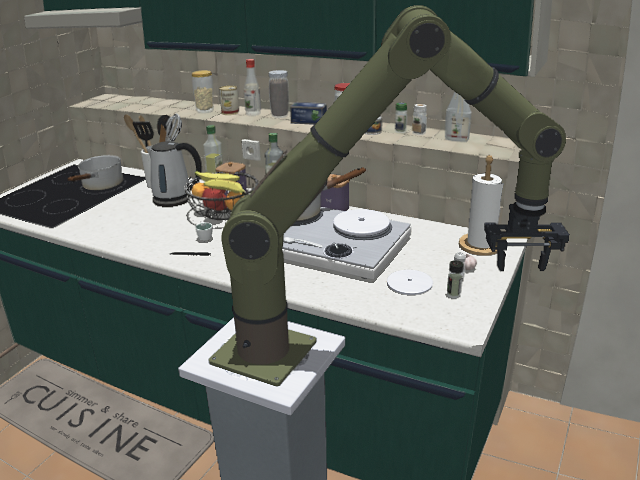

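The top picture shows the saucepan at (267,187) on the hob's left plate, with its own dial at (266,261). The large plate cover is at (362,191) on the right plate, whose dial is at (362,263). The look-alikes are the small cover on the worktop at (444,267) and the second pan on the built-in hob, at (100,172) in the scene picture. The left dial fits the job, so I'll confirm it in a crop and measure.

```bash
cat > h.py <<'E'
import numpy as np,cv2
def dist(c): return np.array([c["k1"],0,0,0,0.])
def ray2z(c,px,z):
    n=cv2.undistortPointsIter(np.array(px,float).reshape(-1,1,2),c["camera_matrix"],dist(c),None,None,(3,100,1e-12)).reshape(-1,2)
    R=cv2.Rodrigues(np.array(c["rvec"]))[0]; t=np.array(c["tvec"]).ravel()
    o=-R.T@t; d=np.c_[n,np.ones(len(n))]@R
    return o+d*((z-o[2])/d[:,2])[:,None]
def proj(c,P): return cv2.projectPoints(np.array(P,float),np.array(c["rvec"]),np.array(c["tvec"]),c["camera_matrix"],dist(c))[0].reshape(-1,2)
E
python3 - <<'E'
from h import *
from station import optics
c=optics.read_camera("top"); g=cv2.cvtColor(c["img"],cv2.COLOR_BGR2GRAY)
for x0 in(245,341):
    r=g[240:284,x0:x0+44]; m=(r<90).astype(np.uint8)
    n,l,st,ce=cv2.connectedComponentsWithStats(m); i=1+np.argmax(st[1:,4])
    k,_=cv2.findContours((l==i).astype(np.uint8),0,1); e=cv2.minEnclosingCircle(cv2.convexHull(k[0]))
    p=np.array(e[0])+[x0,240]; print(st[i],p,e[1],ray2z(c,p,.061))
print(ray2z(c,[(222,157),(413,161),(412,281),(217,275)],.055))
cv2.imwrite("pics/crop.png",cv2.resize(c["img"][140:290,210:420],None,fx=3.8,fy=3.8,interpolation=cv2.INTER_CUBIC))
E
```

```text
[  6   6  31  30 621] [266.09235764 260.468153  ] 15.338273048400879 [[0.47814228 0.27497798 0.061     ]]
[  6   8  31  31 506] [362.27777863 263.27777863] 15.280404090881348 [[0.47698021 0.01564691 0.061     ]]
[[ 0.76337026  0.41024281  0.055     ]
 [ 0.76542368 -0.12268794  0.055     ]
 [ 0.43227106 -0.12097367  0.055     ]
 [ 0.4354634   0.40803247  0.055     ]]
```

View pics/crop.png

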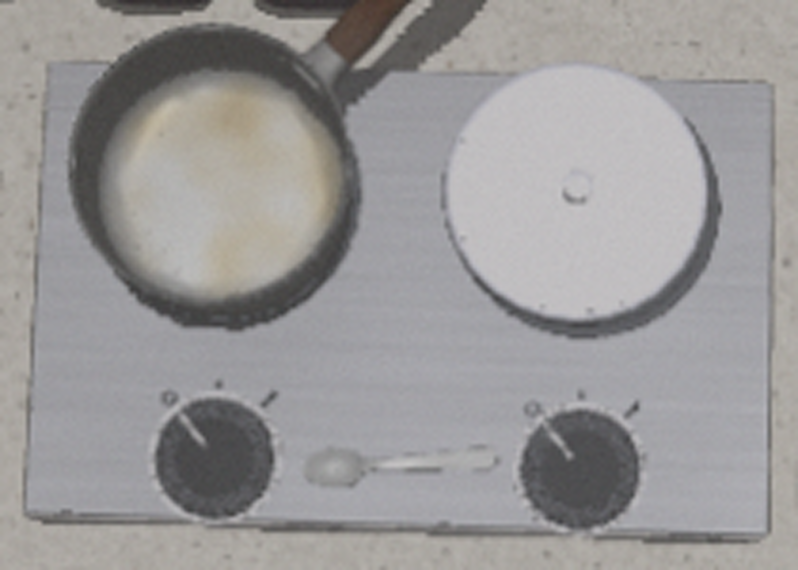

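The crop confirms it. The pan stands on the left plate and the large cover lies on the right. Both pointers are at their open rings (off), and the left dial's centre is at (0.478, 0.275). I'll press its near side 22 mm from the axis with closed fingers, using the present yaw, since tool x already points about radially inward.

```bash
python3 -m pendant '2.77 -0.33 0 0;2.77 -0.33 0 0;2.77 -0.33 0 0;2.77 -0.33 0 0;2.77 -0.33 0 0;2.77 -0.33 0 0;2.77 -0.33 0 0;2.77 -0.33 0 0;0 0 0 0;0 0 0 0' 0 10
python3 -m pendant '1.28 -2.7 0 0;1.28 -2.7 0 0;1.28 -2.7 0 0;1.28 -2.7 0 0;1.28 -2.7 0 0;1.28 -2.7 0 0;1.28 -2.7 0 0;1.28 -2.7 0 0;1.28 -2.7 0 0;1.28 -2.7 0 0;1.28 -2.7 0 0;1.28 -2.7 0 0;0 0 0 0;0 0 0 0'
```

```text
clock: 0.98
ee_pos: [0.4544, -0.4481, 0.2383]
eef_rot: [-0.001, 0.976, 0.217, 0.0]
contact_force: [-0.3, -1.1, 0.0]
width: 0.0237
finger_force: 0.0
clock: 2.15
ee_pos: [0.4555, -0.0913, 0.2388]
eef_rot: [0.0, 0.976, 0.216, -0.0]
contact_force: [0.5, 0.1, -0.3]
width: 0.0004
finger_force: 0.0
```

```bash
python3 -m pendant '1.27 -2.69 0 0;1.27 -2.69 0 0;1.27 -2.69 0 0;1.27 -2.69 0 0;1.27 -2.69 0 0;1.27 -2.69 0 0;1.27 -2.69 0 0;1.27 -2.69 0 0;1.27 -2.69 0 0;1.27 -2.69 0 0;1.27 -2.69 0 0;1.27 -2.69 0 0;0 0 0 0;0 0 0 0'
python3 -m pendant '0 0 2 0;0 0 2 0;0 0 2 0;0 0 2 0;0 0 2 0;0 0 2 0;0 0 2 0;0 0 0 0;0 0 0 0;0 0 0 0'
python3 - <<'E'
from h import *
from station import optics,status
s=status.state();c=optics.read_camera("wrist");p=proj(c,[[.478,.275,.061],s["ee_pos"]]);print(s["ee_pos"],s["eef_rot"],p)
im=c["img"].copy()
a=np.linspace(0,6.28,90)
for q in proj(c,np.c_[.478+.042*np.cos(a),.275+.042*np.sin(a),0*a+.061]): 
    if abs(q).max()<2000: cv2.circle(im,tuple(int(v) for v in q),1,(0,255,0),-1)
for q in p: cv2.circle(im,tuple(int(v) for v in q),3,(0,0,255),-1)
cv2.imwrite("pics/w1.png",im)
E
```

```text
clock: 3.32
ee_pos: [0.4594, 0.265, 0.2385]
eef_rot: [0.0, 0.977, 0.215, 0.0]
contact_force: [0.1, -0.8, -0.2]
width: 0.0008
finger_force: 0.0
clock: 4.15
ee_pos: [0.4596, 0.264, 0.0996]
eef_rot: [0.0, 0.977, 0.214, 0.001]
contact_force: [0.6, -0.9, 0.3]
width: 0.0002
finger_force: 0.0
[0.45964084 0.26399403 0.09956309] [3.88166542e-04 9.76829080e-01 2.14019837e-01 5.54132660e-04] [[312.66880054 242.18531515]
 [317.11258801 312.4205628 ]]
```

View pics/w1.png

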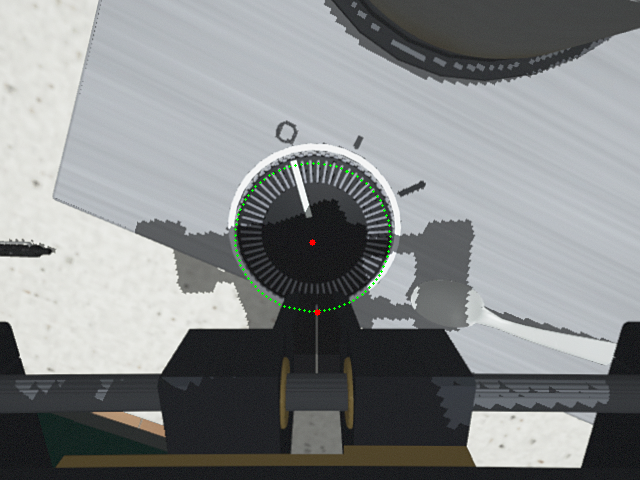

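The wrist picture shows the dial's dark disc centred near (314,233), with the pointer at the open ring (286,131). The prediction from the top camera was (313,242), about 4 mm off radially, so I'll split the difference. The fingertip at (317,312) lies on the near side, clear of the spoon at (445,300). Next I shift slightly, lower and press.

```bash
python3 -m pendant '0.1 -0.1 1 0;0.1 -0.1 1 0;0 0 1 0;0 0 0.3 0;0 0 0 0;0 0 0 0;0 0 0 0'
python3 -m pendant '0 0 0.1 0;0 0 0.1 0;0 0 0.1 0;0 0 0.1 0;0 0 0 0;0 0 0 0;0 0 0 0'
```

```text
clock: 4.78
ee_pos: [0.4595, 0.2681, 0.0657]
eef_rot: [0.0, 0.977, 0.215, 0.0]
contact_force: [0.5, -0.7, 0.1]
width: 0.0006
finger_force: 0.0
clock: 5.37
ee_pos: [0.4595, 0.2681, 0.0617]
eef_rot: [0.0, 0.977, 0.215, 0.0]
contact_force: [-0.9, 0.5, -0.2]
width: 0.0003
finger_force: 0.0
```

```bash
python3 -m pendant '0 0 0.1 0;0 0 0.1 0;0 0 0.05 0;0 0 0 0;0 0 0 0;0 0 0 0'
```

```text
clock: 5.87
ee_pos: [0.4595, 0.2681, 0.0593]
eef_rot: [0.0, 0.977, 0.215, 0.0]
contact_force: [-0.5, -0.3, 2.2]
width: 0.0003
finger_force: 1.5
```

```bash
python3 -m pendant '0 0 0.1 0;0 0 0.1 0;0 0 0.05 0;0 0 0 0;0 0 0 0;0 0 0 0'
```

```text
clock: 6.37
ee_pos: [0.4595, 0.2682, 0.0569]
eef_rot: [-0.0, 0.977, 0.215, 0.0]
contact_force: [-0.5, -0.2, 5.1]
width: 0.0007
finger_force: 2.8
```

About 5 N is pressed. I'll turn the first half on a rigid arc about the dial axis (r = 23 mm) and check for slip.

```bash
python3 -m pendant '0 -0.08 0.03 2;0 -0.08 0 2;0 -0.08 0 2;0 -0.08 0 2;0 -0.08 0 2;0 -0.08 0 2;0.01 -0.08 0 2;0 -0.08 0 2;0 -0.08 0 2;0 -0.08 0 2;0 0 0 0;0 0 0 0'
python3 - <<'E'
from h import *
from station import optics
c=optics.read_camera("wrist");cv2.imwrite("pics/w2.png",c["img"][60:360,150:480])
E
```

```text
clock: 7.37
ee_pos: [0.4583, 0.2762, 0.0567]
eef_rot: [-0.0, 0.999, 0.042, 0.001]
contact_force: [0.5, -0.5, 5.5]
width: 0.0003
finger_force: 2.8
```

View pics/w2.png

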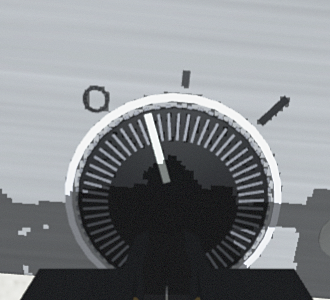

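The dial follows without slip. The pointer tip at crop (150,113) is about halfway from the ring (96,98) to the short bar (186,78). I'll turn the remainder, then lift.

```bash
python3 -m pendant '0 -0.08 0 2;0 -0.08 0 2;0 -0.08 0 2;0.01 -0.08 0 2;0 -0.08 0 2;0 -0.08 0 2;0 -0.08 0 2;0.01 -0.08 0 2;0 -0.04 0 1;0 0 0 0;0 0 0 0'
python3 -m pendant '0 0 -0.2 0;0 0 -0.3 0;0 0 -1 0;0 0 -2 0;0 0 -2 0;0 0 -2 0;0 0 -2 0;0 0 -2 0;0 0 0 0;0 0 0 0;0 0 0 0'
python3 - <<'E'
from h import *
from station import optics
c=optics.read_camera("wrist");cv2.imwrite("pics/w3.png",c["img"])
c=optics.read_camera("top");cv2.imwrite("pics/t3.png",cv2.resize(c["img"][140:290,160:420],None,fx=3,fy=3))
E
```

```text
clock: 8.33
ee_pos: [0.4596, 0.283, 0.0569]
eef_rot: [-0.001, 0.994, -0.106, 0.002]
contact_force: [1.2, -0.6, 4.6]
width: 0.0005
finger_force: 2.7
clock: 9.25
ee_pos: [0.4569, 0.2822, 0.1709]
eef_rot: [0.001, 0.994, -0.106, -0.001]
contact_force: [-0.0, -0.7, -0.1]
width: 0.0006
finger_force: 0.0
```

View pics/w3.png

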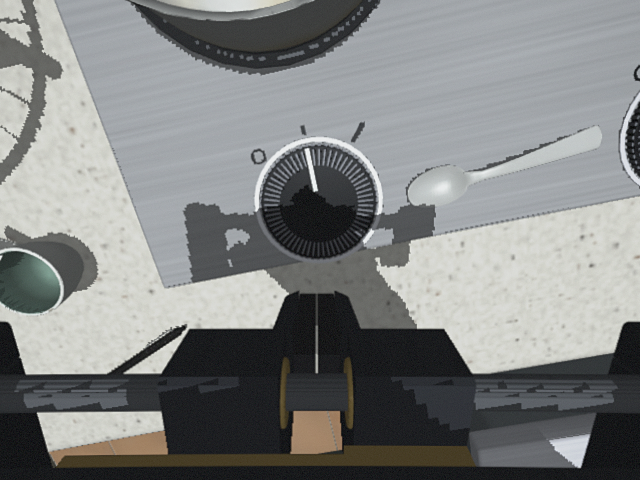

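The fingers are clear of the dial. The pointer (tip 307,150) lines up with the short bar at (303,129), so the left dial rests in low. The spoon, cup and pan are untouched.

```bash
python3 -c "
from station import ticket
print(ticket.hand_in())"
```

```text
the job is handed in; nothing more can be done
None
```

The left dial, in front of the saucepan's plate, was turned one click from off to low and let go; the last wrist picture shows its pointer at the short bar, and I handed the job in at about 9.4 s, though no verdict came back.

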